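# Slide the transformer yoke home past its spring catch

### The job

Close the transformer's iron circuit: press the red spring bar down with the fingertips behind the grey iron yoke and, keeping it held down, push the yoke along its guides past the two yellow catch teeth, all the way home against the transformer's core. Then take the hand away so that the teeth spring up behind the yoke and lock it. The yoke is only pushed, never lifted or tipped, and the core block, contact posts, glass tube and tin flap are left alone.

Things in the scene. Friction and masses are not known exactly. Their poses are not given: they have to be found in the camera images.
- base: Fixed dark wooden base board of the bakelite transformer, 320 mm long (x -145 to +175), 114 mm wide, lying on the cabinet top. Origin on its underside, on the centre line; z up; x points along the board towards the transformer, the way the yoke is pushed; y across. All x, y below are in this frame.
- slideway (a point): Point on the slideway floor's level, 24 mm above the base's underside, above the base's origin. Brass guide rails either side (inner faces y = +-41.5 mm, tops 36 mm above the underside, x = -140 to +60 mm). Between them an open slot in the floor, y = +-30 mm, x = -133 to +60 mm, holds the red bar.
- stop (a point): Middle of the end stop, x = +60 mm, y = 0, 40 mm above the base's underside: the plane of the two dark core leg faces (56 mm high, x = 60 to 90 mm) that the yoke must come up against. Behind them the brown bakelite case, x = 90 to 160 mm, 94 mm wide, 88 mm high, its brass terminals to 102 mm.
- yoke: Loose grey laminated iron bar, 36 mm along the slideway (its x), 80 mm across (y), 30 mm high, about 0.65 kg. Origin at the centre of its underside; axes as the base's. It lies across the slot on the slideway floor, starting with its origin at x = -43 to -17 mm, short of the teeth, which stop it while raised. Fully home its origin is at x = +42 mm.
- bar: Red spring bar in the slot, x = -130 to +20 mm, 38 mm wide (y = +-19 mm), flat on top; it runs on beneath the yoke. Origin on its top, above the base's origin; axes as the base's. It moves only straight down, pressed anywhere along it, and springs back. At rest its top is 22 mm above the base's underside, 2 mm below the slideway floor.
- pad (a point): Point on top of the red bar, on its centre line, at x = -95 mm: always bare bar, behind the yoke (bare from x = -130 mm to the yoke's rear face).
- teeth (a point): Midway between the tops of the two yellow teeth on the red bar (x = 9 to 19 mm, |y| = 19 to 28 mm). Their tops stand 8 mm above the bar's top; at rest 6 mm above the slideway floor. Fingers on the bar's centre line, up to 38 mm wide, pass between them. With the yoke home, 5 mm remain from the teeth to its rear face.
- catch (a joint): How far the red bar is pressed down, in m: 0 at rest, 0.012 at its bottom stop. The teeth are below the slideway floor from 0.006 on. Spring: about 2 N to start moving, about 6 to 7 N at 0.010. It springs back when released.
- core_block: Loose grey iron block 50 x 50 x 60 mm high, origin under its centre; not to be disturbed.
- posts: Loose pair of brass contact posts with ball tops on a black strip 50 x 110 mm, 74 mm high, origin under its centre; not to be disturbed.
- tube: Frosted glass cathode tube in a wooden cradle, 200 x 80 mm, 80 mm high, long along its x, origin under its centre; not to be disturbed.
- flap (a joint): Angle of the hinged tin flap lying over the ventilation opening in the cabinet top, right of the work: 0 shut, grows as it is lifted; leave it shut.
Not all that is in view belongs to the job. Several things have the shape of the yoke; the one meant has the colours described above.

How it is judged (in metres and radians):
On the way, in this order (a step that is already met when the one before it is completed fails the run):
1. the fingertips hold the bar down, the yoke still short of the teeth (value of joint catch above 0.006 m and contact force between the fingers and bar above 0.5 N and x of yoke in the frame of base below -0.009 m), for 0.1 s.
2. the yoke is nearly past the teeth, the fingertips still holding the bar (x of yoke in the frame of base above 0.028 m and value of joint catch above 0.006 m and contact force between the fingers and bar above 0.3 N), for 0.05 s.
At the end, for the whole second after the job is handed in: The yoke lies flat on the slideway floor, at rest, within 4.5 mm of the core legs; the bar is up again (within 2 mm of rest) with the teeth behind the yoke (x of yoke in the frame of base above 0.0375 m and value of joint catch below 0.002 m and z of yoke in the frame of base below 0.027 m and angle between yoke's own z axis and vertical below 0.06 rad and linear speed of yoke below 0.01 m/s); the robot touches nothing.
It fails at once if the yoke is lifted more than 10 mm or tipped more than 0.2 rad (z of yoke in the frame of base above 0.034 m or angle between yoke's own z axis and vertical above 0.2 rad).
It fails at once if the core block is moved more than 20 mm or tipped (distance of core_block from where it was at the start of the episode above 0.02 m or angle between core_block's own z axis and vertical above 0.2 rad).
It fails at once if the pair of contact posts is moved more than 20 mm or tipped (distance of posts from where it was at the start of the episode above 0.02 m or angle between posts's own z axis and vertical above 0.2 rad).
It fails at once if the glass tube is moved more than 20 mm or tipped (distance of tube from where it was at the start of the episode above 0.02 m or angle between tube's own z axis and vertical above 0.2 rad).
It fails at once if the tin flap is lifted (value of joint flap above 0.15 rad).
It also fails if it takes over 38 s, if anything falls off the work surface, if the arm or the gripper's body presses on something with over 40 N, if the wrist force passes 120 N, or if a joint passes its speed limit or range.

### The arm

A 6-joint arm with a two-finger parallel gripper is mounted at the origin on the work surface. World frame = base frame: x ahead of the robot, y to its left, z up, the work surface at z = 0. Lengths are in mm, angles in rad, forces in N, time in s.
With the tool pointing down it reaches from about 350 to 775 mm from the base axis. Payload 7.3 kg.
Tool frame: the origin (TCP) lies midway between the tips of the shut fingers; the grasp point (between the pads) lies bot.tcp_to_grasp behind it (bot.tcp_to_grasp is the distance from the TCP to the grasp point, in mm); z points along the fingers, y is the direction in which the jaws open and shut (so a half turn about z gives the same grasp; the last joint's range is limited). The gripper opens to 92 mm and grips with 3 to 60 N. Pads are 19 mm wide; open, the fingers measure 130 mm over their backs; the gripper's body (75 mm by 190 mm) begins 47 mm behind the grasp point.
Start: joints at [-1.264, 0.342, 1.524, -0, 1.275, -0.146], TCP at [229.704, -472.103, 226.741] pointing down, gripper open.
Joint ranges: [-2.53, 2.53], [-0.77, 2.02], [0.04, 2.7], [-1, 4.14], [0.28, 2.66], [-3.11, 3.11]. Speed limits (rad/s): [2.57, 2.57, 3.14, 3.14, 3.14, 3.14].

### API

Orientations are given as [roll, pitch, yaw] about the fixed x, y, z axes, in that order (R = Rz(yaw) Ry(pitch) Rx(roll)).
In Python, from plant import bot gives the robot as it stands.
- The arm moves only by the shell command python3 -m inch 'ROWS'. ROWS is JSON, one flat list of numbers, 7 for each row, row after row: the shift along the world's x, y, z in cm, then the turn, a rotation vector about the world's x, y, z in degrees, then the gripper command: -1 is shut, 1 is fully open, values between are in proportion. In form: [tx, ty, tz, ax, ay, az, fingers, tx, ty, tz, ax, ay, az, fingers, ...]. A call has exactly 5 rows; each row is the pose to reach, as a shift and turn from the pose measured when the call began; what a row does not reach only later rows make up. A row lasts 1/10 s, in which the tool goes at most 50 mm and 8.59 degrees, less where a joint would pass 70% of its speed; a pose out of reach is approached as far as the arm can. A call with a gripper value outside its range is refused whole. The fingers move at their own pace and stop on an object; the grip force is fixed at half the most. Time passes only in rows, so rows that repeat a pose let the fingers close, or fill a call up. It gives the time, the measured TCP pose, the force and the opening at its end, in the units of the state.
- bot.get_obs(): the state, without advancing time (a new reading comes with each control period).
- bot.capture(name): name is "scene" or "side" or "wrist"; returns the picture (400x640x3 uint8, red, green, blue); there is no depth.
- bot.calibration(name): a dict with "fx", "fy", "cx", "cy" (pixels), "cam_to_world" (4x4, takes a point from camera to world coordinates). Camera axes: x right, y down, z forward; pixel columns grow to the right and rows downward; lengths in mm; the calibration is good to about 2 mm. A picture is of the moment at which its call begins: read the wrist's pose just before it. calibration takes no time and is no camera call; for the wrist camera it gives the pose at the moment of the call.
- bot.close_job(): hands the job in, once; it reports no verdict.
The state is a dict: "time": time; "joint_positions": joint angles; "dq": joint speeds; "tau": joint torques, N m; "tool_pos": TCP position; "tcp_rot": TCP orientation; "contact_force": force on the tool from outside, world axes, zero at the start; "moment": the same for the moment, N m; "grip_width": finger opening in mm.
Only numpy, scipy, OpenCV 4.12 (cv2) and the standard library are available. Lean on these libraries where they do the work, as an engineer would, in place of code of your own. Each camera call takes 0.05 s, during which the arm holds its last target.

## Working session

There is one attempt and no reset: what is moved stays moved. The work goes in short steps, Python scripts to look and compute and a shell command to move; the robot and the scene stay as the last step left them, time stands still between calls to the robot, and variables do not carry over. Pictures are saved under pics/ and viewed, and the job is handed in when it is done.

```bash
ls; mkdir -p pics
python3 - <<'E'
from plant import bot
import cv2
print(bot.get_obs(), bot.tcp_to_grasp)
for n in ("scene","side","wrist"):
    c=bot.calibration(n); print(n,c)
    im=bot.capture(n); cv2.imwrite(f"pics/{n}0.png",im[:,:,::-1])
E
```

```text
pics
{'time': 0.0, 'joint_positions': array([-1.26399820e+00,  3.42712649e-01,  1.52504586e+00,  1.29983060e-05,
        1.27536596e+00, -1.45996309e-01]), 'dq': array([ 0.0018969 , -0.00121925, -0.00185119, -0.00063998, -0.00083569,
        0.00051885]), 'tau': array([-2.98167324e-03, -4.31255329e+01, -2.44222283e+01,  7.13517889e-02,
        5.58763300e-02, -1.34860634e-04]), 'tool_pos': array([ 229.57715989, -471.6871235 ,  226.04011645]), 'tcp_rot': array([-3.14007895e+00, -2.35142311e-04,  4.52790460e-01]), 'contact_force': array([ 0.61550793,  0.2468238 , -0.24397971]), 'moment': array([-0.0382418 ,  0.02116229,  0.00917554]), 'grip_width': 92.07934034104892} 18.8
scene {'fx': 469.7573382272784, 'fy': 469.7573382272784, 'cx': 314.4895695954184, 'cy': 197.6903886163295, 'cam_to_world': array([[ 8.36753611e-01,  2.86561184e-01, -4.66611275e-01,
         1.27943581e+03],
       [ 5.47551054e-01, -4.46567475e-01,  7.07647746e-01,
        -1.03296169e+03],
       [-5.58904300e-03, -8.47620303e-01, -5.30573826e-01,
         8.01878046e+02],
       [ 0.00000000e+00,  0.00000000e+00,  
[... 276 characters left out ...]
  5.15812120e-01, -6.89286610e-01,
         7.89763401e+02],
       [-1.76559951e-02, -8.06725084e-01, -5.90663106e-01,
         7.46777811e+02],
       [ 0.00000000e+00,  0.00000000e+00,  0.00000000e+00,
         1.00000000e+00]])}
wrist {'fx': 311.35151236898537, 'fy': 311.35151236898537, 'cx': 313.35431806736284, 'cy': 193.1457324971348, 'cam_to_world': array([[ 4.36725373e-01, -8.61504275e-01, -2.59000642e-01,
         2.99340199e+02],
       [-8.99592595e-01, -4.18881495e-01, -1.23577736e-01,
        -4.37114804e+02],
       [-2.02782795e-03,  2.86964593e-01, -9.57939043e-01,
         3.84308618e+02],
       [ 0.00000000e+00,  0.00000000e+00,  0.00000000e+00,
         1.00000000e+00]])}
```

View pics/scene0.png

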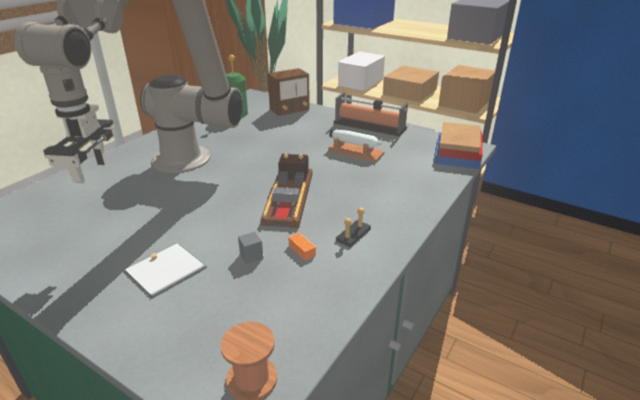

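View pics/side0.png

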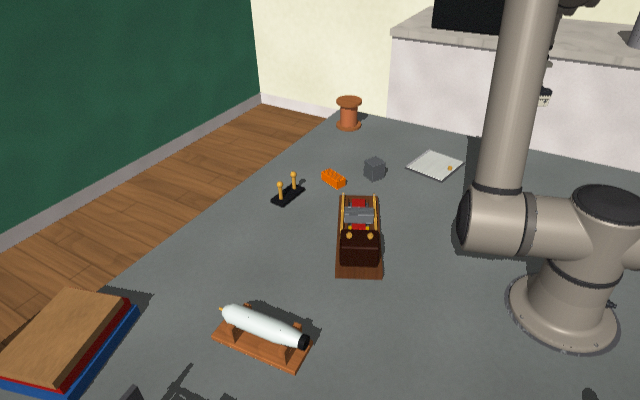

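View pics/wrist0.png

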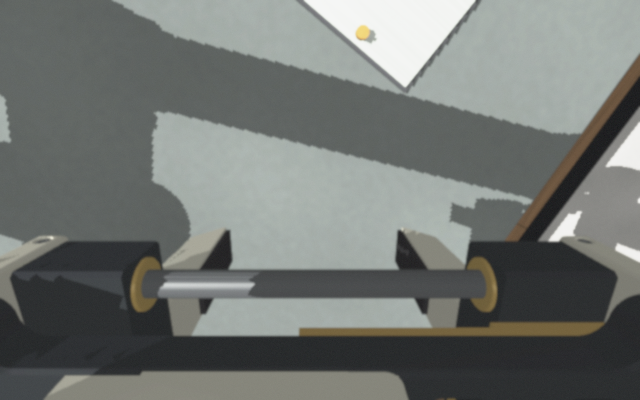

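The scene shows the transformer at about (288,190): case at the back (293,165) and red bar at the front (282,212). The side view has it at (360,235), with the core block at (374,168), posts at (288,190) and tube at (265,325). I'll zoom in on both.

Run:
```python
import cv2
a=cv2.imread("pics/scene0.png")[145:231,240:340]; cv2.imwrite("pics/sc_z.png",cv2.resize(a,None,fx=7,fy=7-.1,interpolation=cv2.INTER_NEAREST)[:600])
a=cv2.imread("pics/side0.png")[186:284,310:410]; cv2.imwrite("pics/si_z.png",cv2.resize(a,None,fx=6,fy=6,interpolation=cv2.INTER_NEAREST))
```

```text
(no output)
```

View pics/sc_z.png

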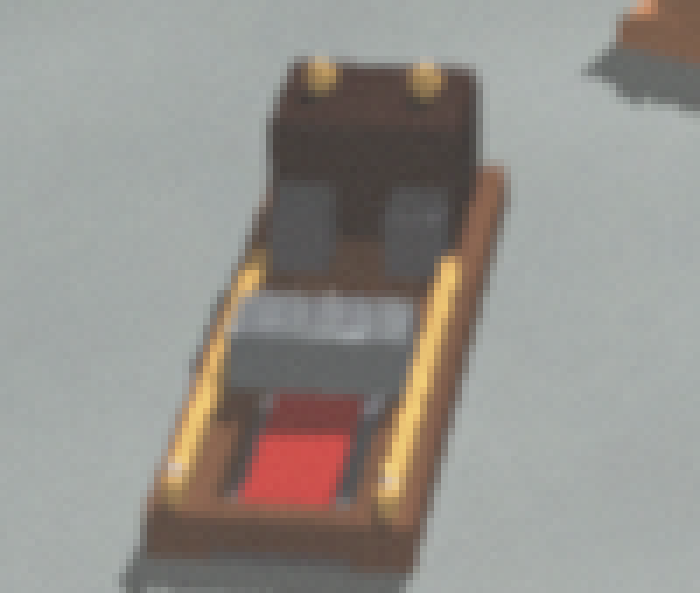

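View pics/si_z.png

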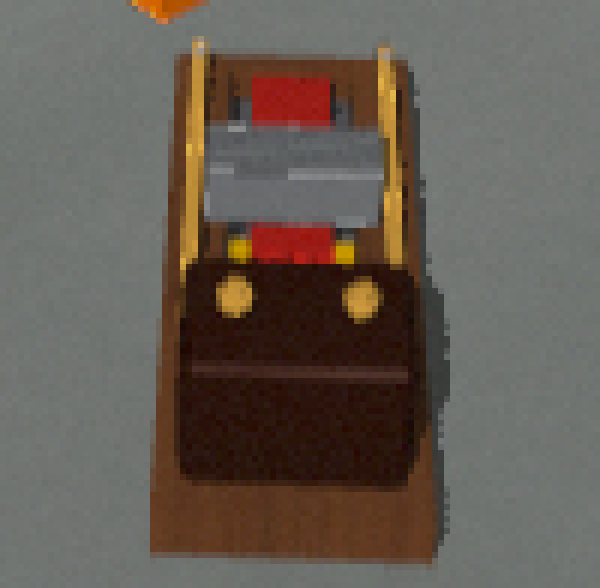

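```bash
cat > h.py <<'E'
import numpy as np
def ray(c,u,v,z):
    T=c["cam_to_world"]; d=T[:3,:3]@np.array([(u-c["cx"])/c["fx"],(v-c["cy"])/c["fy"],1]); o=T[:3,3]
    return o+d*(z-o[2])/d[2]
E
python3 - <<'E'
from plant import bot
from h import *
cs=bot.calibration("scene"); ci=bot.calibration("side")
np.set_printoptions(precision=1,suppress=True)
S=lambda u,v,z:print("sc",ray(cs,240+u/7,145+v/6.9,z)[:2],(u,v,z))
I=lambda u,v,z:print("si",ray(ci,310+u/6,186+v/6,z)[:2],(u,v,z))
S(388,505,36);S(452,258,36);S(172,485,36);S(258,265,36)
S(240,502,22);S(336,507,22);S(148,515,24);S(415,515,24);S(490,170,24)
S(222,340,54);S(410,345,54);S(240,292,54);S(418,295,54)
I(198,42,36);I(385,50,36)
I(252,78,22);I(330,78,22);I(150,553,24);I(435,560,24);I(178,55,24);I(408,60,24)
I(210,170,54);I(382,178,54);I(210,125,54);I(380,128,54)
E
```

```text
sc [ 620.6 -134. ] (388, 505, 36)
sc [527.6  49.4] (452, 258, 36)
sc [ 536.7 -170.3] (172, 485, 36)
sc [455.8  -4.4] (258, 265, 36)
sc [ 555.1 -149.2] (240, 502, 22)
sc [ 591.1 -130.5] (336, 507, 22)
sc [ 530.6 -179.9] (148, 515, 24)
sc [ 624.  -119.9] (415, 515, 24)
sc [482.4 148.8] (490, 170, 24)
sc [501.6 -89.3] (222, 340, 54)
sc [572.7 -48.7] (410, 345, 54)
sc [483.  -52.2] (240, 292, 54)
sc [551.2 -11.6] (418, 295, 54)
si [ 607.8 -120.6] (198, 42, 36)
si [ 524.5 -159.1] (385, 50, 36)
si [ 579.2 -124. ] (252, 78, 22)
si [ 545.7 -142.7] (330, 78, 22)
si [467.  182.3] (150, 553, 24)
si [369.  130.9] (435, 560, 24)
si [ 619.2 -121.1] (178, 55, 24)
si [ 517.6 -172.8] (408, 60, 24)
si [543.5 -11.1] (210, 170, 54)
si [473.9 -43.4] (382, 178, 54)
si [559.4 -41.1] (210, 125, 54)
si [490.4 -77. ] (380, 128, 54)
```

```bash
python3 -m inch '[4,8,0,0,0,0,0.0, 8,16,0,0,0,0,-1, 12,24,-1,0,0,0,-1, 16,32,-2,0,0,0,-1, 20.8,41.7,-3,0,0,0,-1]'; python3 -m inch '[0,0,0,0,0,0,-1,0,0,0,0,0,0,-1,0,0,0,0,0,0,-1,0,0,0,0,0,0,-1,0,0,0,0,0,0,-1]'
```

```text
time: 0.65
tool_pos: [341.4, -246.9, 214.8]
tcp_rot: [-3.141, -0.0, 0.452]
contact_force: [0.1, -0.1, -0.4]
grip_width: 56.6
time: 1.15
tool_pos: [341.0, -248.0, 214.7]
tcp_rot: [-3.141, -0.0, 0.45]
contact_force: [-0.5, -0.2, 0.3]
grip_width: 16.6
```

```bash
python3 -m inch '[2.4,4.8,-0.5,0,0,0,-1, 4.8,9.6,-1,0,0,0,-1, 7.2,14.4,-2,0,0,0,-1, 9.7,19.3,-2.5,0,0,0,-1, 9.7,19.3,-2.5,0,0,0,-1]';python3 -m inch '[0,0,0,0,0,0,-1,0,0,0,0,0,0,-1,0,0,0,0,0,0,-1,0,0,0,0,0,0,-1,0,0,0,0,0,0,-1]'
python3 - <<'E'
from plant import bot
import cv2,pickle
o=bot.get_obs();c=bot.calibration("wrist");im=bot.capture("wrist");cv2.imwrite("pics/w1.png",im[:,:,::-1]);pickle.dump(c,open("w1.pkl","wb"))
print(o['tool_pos'])
im=bot.capture("scene");cv2.imwrite("pics/s1.png",im[:,:,::-1])
E
```

```text
time: 1.65
tool_pos: [438.9, -52.4, 189.2]
tcp_rot: [-3.139, -0.0, 0.452]
contact_force: [0.2, -1.0, 0.6]
grip_width: 0.3
time: 2.15
tool_pos: [438.7, -53.3, 189.3]
tcp_rot: [-3.14, -0.001, 0.45]
contact_force: [0.0, -0.1, 0.6]
grip_width: 0.5
[438.73696722 -53.34275118 189.34653417]
```

View pics/w1.png

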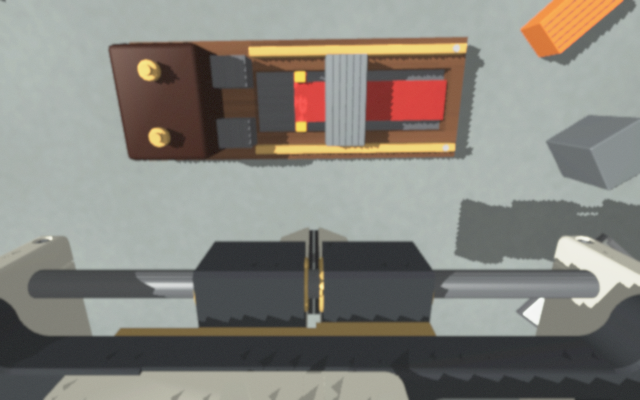

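View pics/s1.png

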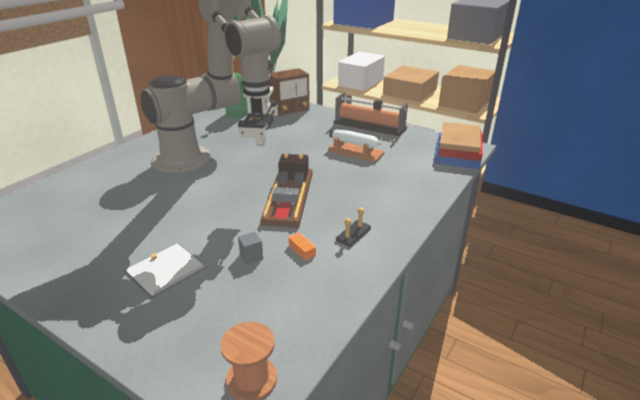

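The wrist view shows the transformer clearly. The red bar runs from column 446 (rear end) to 295 (front), the yoke covers columns 326–367, the teeth are at (300,76) and (300,127), and the core block is at (600,150). Next I'll measure these.

Run:
```python
import cv2,pickle
from h import *
np.set_printoptions(precision=1,suppress=True)
c=pickle.load(open("w1.pkl","rb"));im=cv2.imread("pics/w1.png").astype(int)
b,g,r=im[...,0],im[...,1],im[...,2]
red=((r>120)&(g<75)&(b<75)).astype(np.uint8); red[:, 480:]=0
yel=((r>180)&(g>140)&(b<130)).astype(np.uint8); yel[:,490:]=0; yel[170:]=0
gry=((abs(r-g)<14)&(abs(g-b)<14)&(r>95)&(r<160)).astype(np.uint8)
for nm,m in(("red",red),("yel",yel)):
    n,l,s,ce=cv2.connectedComponentsWithStats(m)
    for i in range(1,n):
        if s[i,4]>25: 
            print(nm,s[i],ce[i])
            p=cv2.minAreaRect(np.argwhere(l==i)[:,::-1].astype(np.float32)); B=cv2.boxPoints(p)
            z=22 if nm=="red" else 36
            print([ray(c,*q,z)[:2] for q in B])
a=im[20:175,90:490].astype(np.uint8); cv2.imwrite("pics/w1z.png",cv2.resize(a,None,fx=2,fy=2,interpolation=cv2.INTER_NEAREST))
for row in (85,100,115): print(row, [(x,*im[row,x]) for x in (*range(288,302),*range(322,330),*range(362,372),*range(440,452))])
```

```text
red [294  81  29  42 774] [312.1  99.6]
[array([516.1,   6.7]), array([528.1, -18.2]), array([492.7, -35.6]), array([480.2,  -9.8])]
red [ 366   80   82   41 3058] [406.  100.4]
[array([514.3, -74.6]), array([548.6, -57. ]), array([ 581.5, -129.1]), array([ 548.3, -149.3])]
red [295 108   5  12  31] [296.2 113.6]
[array([483.4,  -9.5]), array([493.2,  -5. ]), array([495. ,  -8.6]), array([485.2, -13.2])]
yel [ 248   43  219   13 2015] [353.9  49. ]
[array([524.9,  56.3]), array([ 613.8, -121.9]), array([ 606.9, -126.7]), array([517.2,  52.9])]
yel [137  59  19  22 159] [147.3  69.9]
[array([452.8, 140.8]), array([471.1, 144.2]), array([476.9, 128.7]), array([458.6, 125. ])]
yel [294  71  12  12 126] [299.4  76.1]
[array([523.8,   9.3]), array([528.2,  -0. ]), array([519.5,  -4.1]), array([515. ,   5.2])]
yel [296 121  11  11 112] [300.9 126. ]
[array([483.2, -11.6]), array([487.4, -20.4]), array([478.7, -24.5]), array([474.4, -15.6])]
yel [149 128  16  19 207] [156.1 137. ]
[array([414.2, 116. ]), array([420.7, 102.7]), array([403.7,  97.2]), array([397.1, 110.7])]
yel [ 274  143  18
[... 6079 characters left out ...]
 (370, np.int64(42), np.int64(46), np.int64(124)), (371, np.int64(45), np.int64(48), np.int64(127)), (440, np.int64(66), np.int64(70), np.int64(214)), (441, np.int64(62), np.int64(67), np.int64(208)), (442, np.int64(58), np.int64(64), np.int64(186)), (443, np.int64(53), np.int64(64), np.int64(143)), (444, np.int64(54), np.int64(71), np.int64(112)), (445, np.int64(61), np.int64(81), np.int64(118)), (446, np.int64(66), np.int64(90), np.int64(129)), (447, np.int64(68), np.int64(92), np.int64(132)), (448, np.int64(66), np.int64(92), np.int64(132)), (449, np.int64(69), np.int64(94), np.int64(136)), (450, np.int64(69), np.int64(93), np.int64(134)), (451, np.int64(69), np.int64(93), np.int64(135))]
```

View pics/w1z.png

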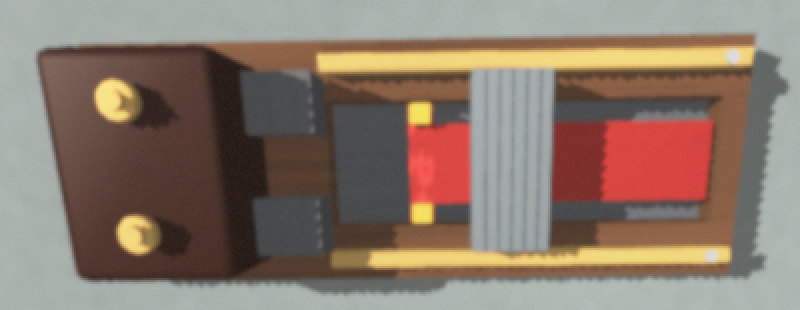

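Run:
```python
import pickle
from h import *
np.set_printoptions(precision=1,suppress=True)
c=pickle.load(open("w1.pkl","rb"))
t=np.radians(116.5);u=np.array([np.cos(t),np.sin(t)]);v=np.array([-u[1],u[0]]);O=np.array([507.2,-19.])
def f(n,a,b,z):
    p=ray(c,a,b,z)[:2]; print(n,p,"base:",(p-O)@u,(p-O)@v)
f("barrear",444.7,100.5,22);f("barfront",293.8,100.5,22);
f("tooth-",299.4,76.1,30);f("tooth+",300.9,126,30)
f("yrear",365.8,85,54);f("yrear",365,100,54);f("yrear",364.5,115,54)
f("yfront",325.3,85,54);f("yfront",325.3,115,54)
f("barlow",406,80,22);f("barhi",406,120.7,22)
f("ytop",346,54,54);f("ybot",346,145,54)
f("term",147.3,69.9,102);f("term",156,137,102)
# core block
f("cb",600,150,30)
for n in("pad",-95),("o",0): print(n[0],O+n[1]*u)
print(u,v)
```

```text
barrear [ 564.9 -137. ] base: -131.29750912801708 1.0330031976683571
barfront [499.3  -0.8] base: 19.792624847241918 -1.0171167495782358
tooth- [522.2   3.2] base: 13.223648796090533 -23.325070699923113
tooth+ [480.4 -17.9] base: 12.960375062321916 23.51205249230772
yrear [540.1 -54.9] base: -46.80206219188085 -13.400646463409274
yrear [528.5 -60.4] base: -46.5241971084917 -0.5965878169541943
yrear [516.7 -66.2] base: -46.5132638551611 12.554474030899666
yfront [524.4 -22.4] base: -10.71649474199853 -13.894440835777974
yfront [501.1 -33.9] base: -10.649571410203812 12.071811024665822
barlow [564.8 -92.2] base: -91.1981910480859 -18.841610213779333
barhi [ 531.  -112.2] base: -93.99712962930089 20.27036171436967
ytop [555.  -27.3] base: -28.74411464459989 -39.0894730499954
ybot [485.1 -63.6] base: -30.041658720152213 39.725929673144016
term [474.3 101. ] base: 122.0685939573791 -24.139347377993836
term [429.9  80.4] base: 123.41602949490962 24.8242742536556
cb [ 591.1 -302.9] base: -291.47805235548714 51.5849127025896
pad [ 549.6 -104. ]
o [507.2 -19. ]
[-0.4  0.9] [-0.9 -0.4]
```

Base frame found: origin (507,−19), x axis at 116.5°, yoke origin at x = −28.6. I'll tilt the shut hand 24° backwards. Its jaw line then lies along the slot (19 mm wide, clear of the teeth), the body stays clear of the case, and the rear fingertip presses the bar while the front one pushes the yoke.

```bash
python3 -m inch '[3,-1,0,7,3.5,0.2,-1, 6,-2,0,14,7,0.4,-1, 9,-3,-1,21.5,10.7,0.7,-1, 10.6,-4.2,-3,21.5,10.7,0.7,-1, 10.6,-4.2,-5,21.5,10.7,0.7,-1]'; python3 -m inch '[0,0,0,0,0,0,-1,0,0,0,0,0,0,-1,0,0,0,0,0,0,-1,0,0,0,0,0,0,-1,0,0,0,0,0,0,-1]'
cat > loc.py <<'E'
from plant import bot
import numpy as np
from scipy.spatial.transform import Rotation as R
t=np.radians(116.5);u=np.array([np.cos(t),np.sin(t),0]);v=np.array([-u[1],u[0],0]);O=np.array([507.2,-19.,0])
def show():
    o=bot.get_obs();p=np.array(o['tool_pos'])-O
    M=R.from_euler('xyz',o['tcp_rot']).as_matrix()
    B=np.array([u,v,[0,0,1]])
    print('t',round(o['time'],2),'tcp base',(B@p).round(1),'toolz',(B@M[:,2]).round(3),'tooly',(B@M[:,1]).round(3),'F',(B@o['contact_force']).round(1),'w',o['grip_width'])
    for k,s in(('front',-19),('rear',19)): print(k,(B@(p+s*M[:,1])).round(1))
if __name__=="__main__": show()
E
python3 loc.py
```

```text
time: 2.75
tool_pos: [546.6, -97.8, 136.7]
tcp_rot: [-2.72, 0.002, 0.46]
contact_force: [-0.1, 0.1, -0.3]
grip_width: 0.5
time: 3.25
tool_pos: [546.8, -97.7, 138.0]
tcp_rot: [-2.722, 0.0, 0.461]
contact_force: [0.2, 0.2, -0.0]
grip_width: 0.2
t 3.25 tcp base [-88.1  -0.4 138. ] toolz [ 0.407 -0.    -0.913] tooly [-0.913  0.002 -0.407] F [ 0.1 -0.3 -0. ] w 0.2213325997105747
front [-70.7  -0.4 145.7]
rear [-105.4   -0.3  130.2]
```

Pose as planned. I'll go down to z ≈ 45 and check the tips.

```bash
python3 -m inch '[0,0,-3,0,0,0,-1, 0,0,-6,0,0,0,-1, 0,0,-8,0,0,0,-1, 0,0,-9.3,0,0,0,-1, 0,0,-9.3,0,0,0,-1]'; python3 loc.py
python3 - <<'E'
from plant import bot
import cv2
for n,(a,b,c,d) in {"side":(120,270,300,430),"scene":(110,240,220,360)}.items():
    im=bot.capture(n)[:,:,::-1]; cv2.imwrite(f"pics/{n}2.png",cv2.resize(im[a:b,c:d],None,fx=4.5,fy=4,interpolation=cv2.INTER_CUBIC))
im=bot.capture("wrist")[:,:,::-1]; cv2.imwrite("pics/w2.png",im)
E
```

```text
time: 3.75
tool_pos: [546.1, -97.3, 44.0]
tcp_rot: [-2.72, 0.002, 0.461]
contact_force: [0.0, -0.1, 0.5]
grip_width: 0.5
t 3.75 tcp base [-87.4   0.1  44. ] toolz [ 0.409  0.001 -0.913] tooly [-0.913  0.002 -0.409] F [-0.1 -0.   0.5] w 0.5462533273659101
front [-70.1   0.   51.8]
rear [-1.047e+02  1.000e-01  3.620e+01]
```

View pics/side2.png

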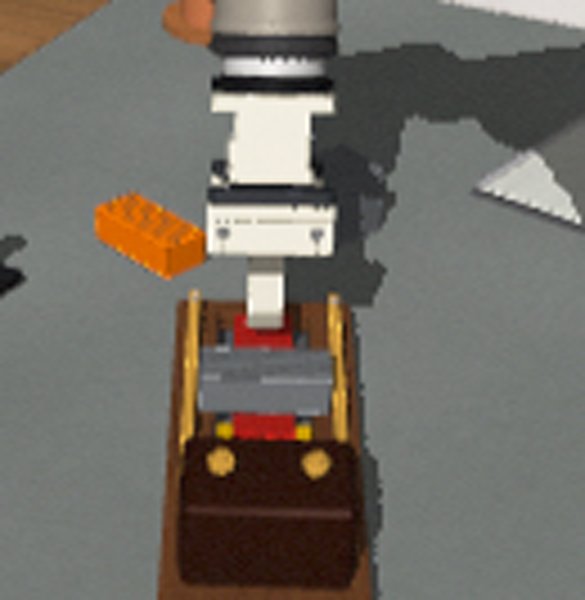

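View pics/scene2.png

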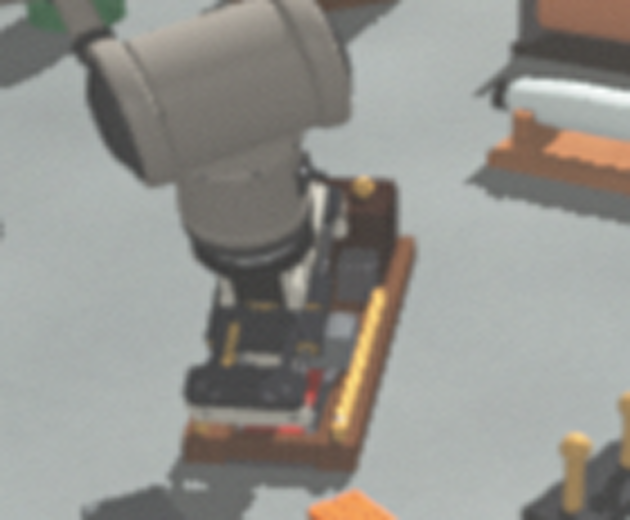

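View pics/w2.png

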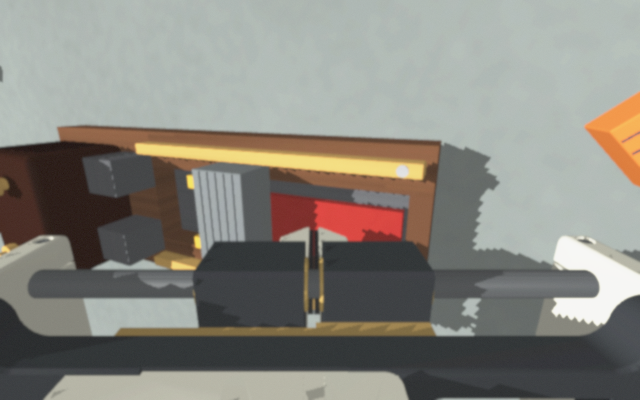

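The fingertips are centred over the bar (side crop: tip at column 265, bar 232–297). I'll move 14 mm forward, away from the orange block, and lower onto the bar.

```bash
python3 -m inch '[-0.6,1.25,0,0,0,0,-1, -0.6,1.25,-0.6,0,0,0,-1, -0.6,1.25,-1.2,0,0,0,-1, -0.6,1.25,-1.7,0,0,0,-1, -0.6,1.25,-1.7,0,0,0,-1]'; python3 loc.py
```

```text
time: 4.4
tool_pos: [541.3, -85.6, 28.3]
tcp_rot: [-2.723, -0.0, 0.46]
contact_force: [-0.9, -0.6, 0.1]
grip_width: 0.4
t 4.4 tcp base [-74.9  -0.8  28.3] toolz [ 0.407 -0.001 -0.914] tooly [-0.914  0.002 -0.407] F [-0.2  1.1  0.1] w 0.41594929242829176
front [-57.5  -0.8  36. ]
rear [-92.2  -0.7  20.6]
```

```bash
python3 -m inch '[0,0,-0.2,0,0,0,-1, 0,0,-0.4,0,0,0,-1,0,0,-0.4,0,0,0,-1,0,0,-0.4,0,0,0,-1,0,0,-0.4,0,0,0,-1]'; python3 loc.py;  python3 -m inch '[0,0,-0.2,0,0,0,-1, 0,0,-0.4,0,0,0,-1,0,0,-0.4,0,0,0,-1,0,0,-0.4,0,0,0,-1,0,0,-0.4,0,0,0,-1]'; python3 loc.py
```

```text
time: 4.9
tool_pos: [541.4, -85.7, 24.4]
tcp_rot: [-2.723, -0.0, 0.46]
contact_force: [-0.5, 0.5, 0.3]
grip_width: 0.3
t 4.9 tcp base [-74.9  -0.8  24.4] toolz [ 0.406 -0.001 -0.914] tooly [-0.914  0.002 -0.406] F [0.7 0.2 0.3] w 0.3298784798366621
front [-57.6  -0.9  32.1]
rear [-92.3  -0.8  16.7]
time: 5.4
tool_pos: [541.5, -85.7, 20.6]
tcp_rot: [-2.723, -0.001, 0.46]
contact_force: [-0.1, 0.2, 3.2]
grip_width: 0.4
t 5.4 tcp base [-75.   -1.   20.6] toolz [ 0.406 -0.001 -0.914] tooly [-0.914  0.002 -0.406] F [ 0.3 -0.   3.2] w 0.44728931114185394
front [-57.7  -1.   28.3]
rear [-92.4  -0.9  12.9]
```

Run:
```python
from plant import bot
import cv2
im=bot.capture("wrist")[:,:,::-1]; cv2.imwrite("pics/w3.png",cv2.resize(im[130:260,200:400],None,fx=4,fy=4,interpolation=cv2.INTER_CUBIC))
im=cv2.imread("pics/w1.png"); cv2.imwrite("pics/w1f.png",cv2.resize(im[220:300,260:370],None,fx=6,fy=6,interpolation=cv2.INTER_CUBIC))
```

```text
(no output)
```

View pics/w3.png

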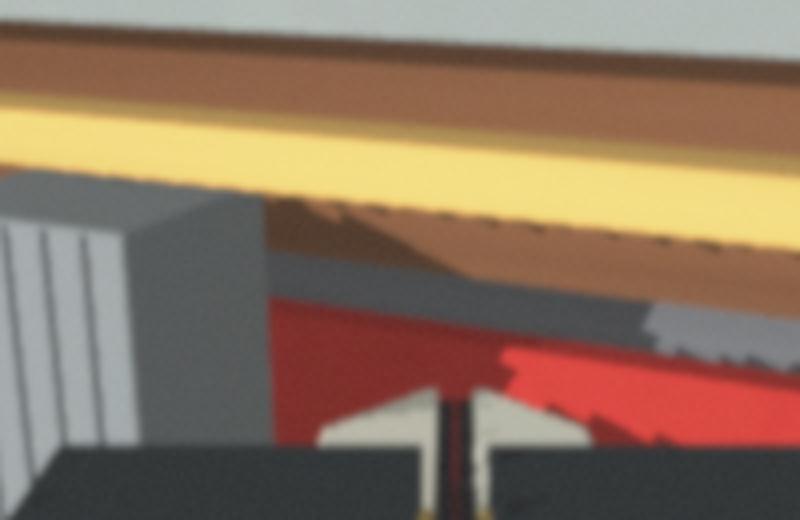

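View pics/w1f.png

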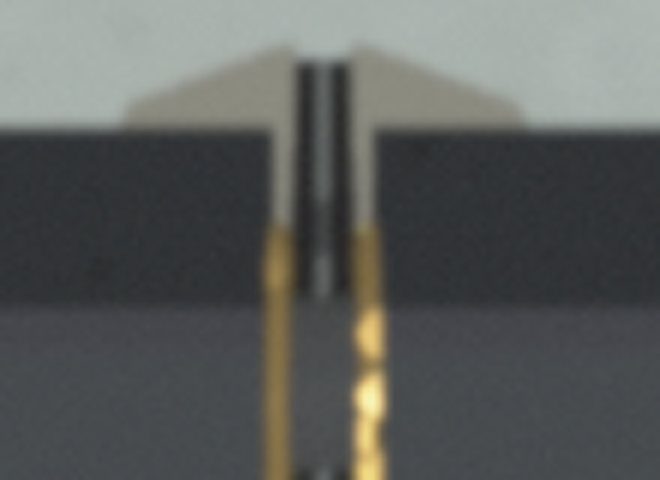

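Useful finding: the tips taper, so only about 4 mm of each finger stays at the tip, with shoulders roughly 15 mm up. The shoulder will push the yoke at mid-height. I'll ease the tilt to 20° for rear body clearance and press the bar to about 9 mm.

```bash
python3 -m inch '[0,0,-0.2,-3.6,-1.8,0,-1, 0,0,-0.3,-3.6,-1.8,0,-1,0,0,-0.4,-3.6,-1.8,0,-1,0,0,-0.4,-3.6,-1.8,0,-1,0,0,-0.4,-3.6,-1.8,0,-1]'; python3 loc.py;  python3 -m inch '[0,0,-0.1,0,0,0,-1, 0,0,-0.2,0,0,0,-1,0,0,-0.2,0,0,0,-1,0,0,-0.2,0,0,0,-1,0,0,-0.2,0,0,0,-1]'; python3 loc.py
```

```text
time: 5.95
tool_pos: [541.4, -85.5, 16.5]
tcp_rot: [-2.792, -0.001, 0.46]
contact_force: [-0.0, 1.6, 4.3]
grip_width: 0.9
t 5.95 tcp base [-74.8  -1.   16.5] toolz [ 0.343 -0.002 -0.939] tooly [-0.939  0.002 -0.343] F [ 1.5 -0.7  4.3] w 0.8665767360051306
front [-56.9  -1.   23. ]
rear [-92.6  -0.9  10. ]
time: 6.45
tool_pos: [541.5, -85.4, 14.5]
tcp_rot: [-2.79, -0.001, 0.46]
contact_force: [0.1, 0.3, 5.7]
grip_width: 0.6
t 6.45 tcp base [-74.7  -1.   14.5] toolz [ 0.344 -0.002 -0.939] tooly [-0.939  0.003 -0.344] F [ 0.2 -0.2  5.7] w 0.5778294883726611
front [-56.9  -1.1  21. ]
rear [-92.6  -1.    7.9]
```

```bash
python3 -m inch '[0,0,-0.1,0,0,0,-1, 0,0,-0.1,0,0,0,-1,0,0,-0.1,0,0,0,-1,0,0,-0.1,0,0,0,-1,0,0,-0.1,0,0,0,-1]'; python3 loc.py
python3 - <<'E'
from plant import bot
import cv2
im=bot.capture("side")[:,:,::-1]; cv2.imwrite("pics/si4.png",cv2.resize(im[170:270,310:410],None,fx=6,fy=6,interpolation=cv2.INTER_CUBIC))
E
```

```text
time: 6.95
tool_pos: [541.5, -85.4, 13.5]
tcp_rot: [-2.789, -0.001, 0.459]
contact_force: [-0.4, 1.0, 6.2]
grip_width: 0.1
t 6.95 tcp base [-74.8  -1.   13.5] toolz [ 0.345 -0.002 -0.938] tooly [-0.938  0.003 -0.345] F [ 1.1 -0.1  6.2] w 0.13548131414829967
front [-56.9  -1.1  20.1]
rear [-92.6  -1.    7. ]
```

View pics/si4.png

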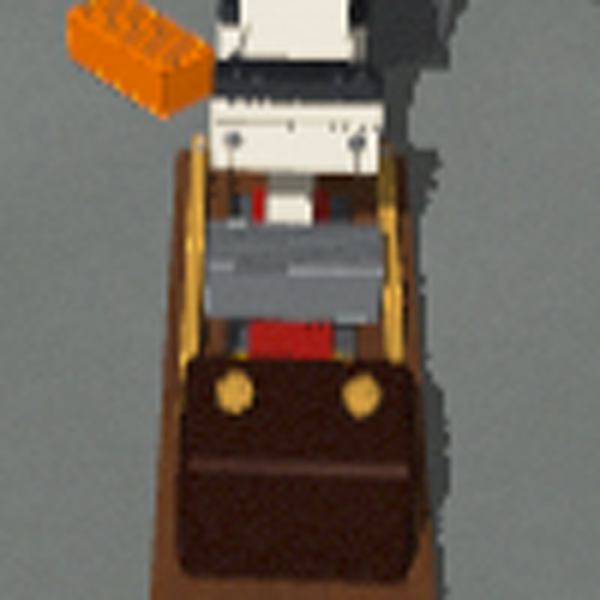

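The teeth have dropped: only slivers show at (240,355) and (340,355). Force is 6.2 N, so about 9 mm pressed. Now the push, at 10 mm per row.

```bash
python3 -m inch '[-0.45,0.88,0,0,0,0,-1, -0.9,1.76,0,0,0,0,-1,-1.35,2.64,0,0,0,0,-1,-1.82,3.55,0,0,0,0,-1,-1.82,3.55,0,0,0,0,-1]'; python3 loc.py
```

```text
time: 7.5
tool_pos: [524.5, -50.7, 13.8]
tcp_rot: [-2.792, -0.003, 0.459]
contact_force: [2.5, -2.5, 5.2]
grip_width: 0.2
t 7.5 tcp base [-36.1  -1.4  13.8] toolz [ 0.343 -0.004 -0.939] tooly [-0.939  0.003 -0.343] F [-3.3 -1.2  5.2] w 0.17310205575727777
front [-18.3  -1.4  20.3]
rear [-54.   -1.3   7.3]
```

```bash
python3 -m inch '[-0.5,0.86,-0.05,0,0,0,-1, -0.95,1.74,-0.05,0,0,0,-1,-1.4,2.62,-0.05,0,0,0,-1,-1.65,3.1,-0.05,0,0,0,-1,-1.65,3.1,-0.05,0,0,0,-1]'; python3 loc.py;  python3 - <<'E'
from plant import bot
import cv2
im=bot.capture("wrist")[:,:,::-1]; cv2.imwrite("pics/w5.png",im)
im=bot.capture("side")[:,:,::-1]; cv2.imwrite("pics/si5.png",cv2.resize(im[170:270,310:410],None,fx=6,fy=6,interpolation=cv2.INTER_CUBIC))
E
```

```text
time: 8.0
tool_pos: [510.2, -21.3, 13.8]
tcp_rot: [-2.796, -0.006, 0.458]
contact_force: [4.1, -4.2, 6.0]
grip_width: 0.6
t 8.0 tcp base [-3.4 -1.7 13.8] toolz [ 0.339 -0.007 -0.941] tooly [-0.941  0.003 -0.339] F [-5.6 -1.8  6. ] w 0.6068114507801564
front [14.5 -1.7 20.3]
rear [-21.3  -1.6   7.4]
```

View pics/w5.png

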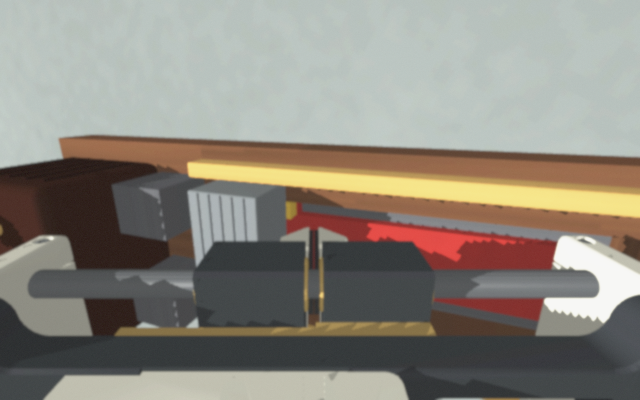

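View pics/si5.png

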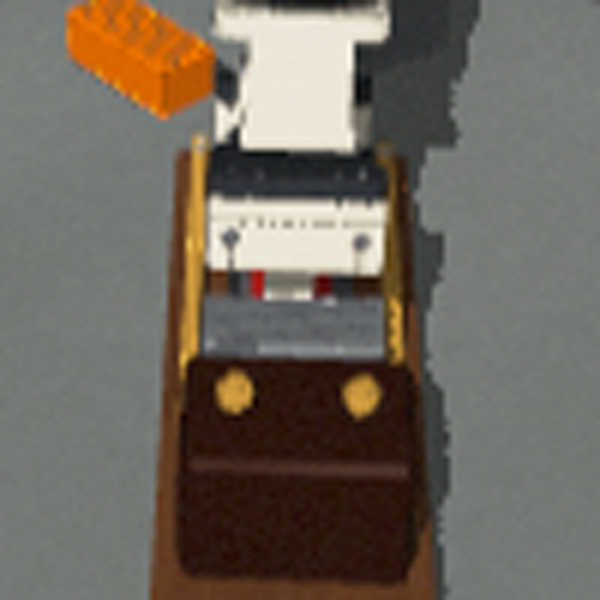

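The yoke is well along and the tooth (291,210) now shows just behind its rear face. I'll push the last stretch slowly and watch the force.

```bash
python3 -m inch '[-0.25,0.4,-0.05,0,0,0,-1, -0.45,0.8,-0.05,0,0,0,-1,-0.6,1.1,-0.05,0,0,0,-1,-0.6,1.1,-0.05,0,0,0,-1,-0.6,1.1,-0.05,0,0,0,-1]'; python3 loc.py
```

```text
time: 8.6
tool_pos: [506.9, -12.7, 13.8]
tcp_rot: [-2.801, -0.009, 0.456]
contact_force: [4.5, -6.8, 7.2]
grip_width: 0.6
t 8.6 tcp base [ 5.8 -2.6 13.8] toolz [ 0.334 -0.011 -0.942] tooly [-0.942  0.003 -0.334] F [-8.1 -1.   7.2] w 0.6071058709077383
front [23.7 -2.6 20.2]
rear [-12.1  -2.5   7.5]
```

```bash
python3 -m inch '[-0.1,0.18,-0.05,0,0,0,-1, -0.18,0.36,-0.05,0,0,0,-1,-0.18,0.36,-0.05,0,0,0,-1,-0.18,0.36,-0.05,0,0,0,-1,-0.18,0.36,-0.05,0,0,0,-1]'; python3 loc.py
```

```text
time: 9.1
tool_pos: [507.0, -12.0, 13.8]
tcp_rot: [-2.806, -0.011, 0.456]
contact_force: [0.3, -10.6, 8.1]
grip_width: 0.7
t 9.1 tcp base [ 6.3 -2.9 13.8] toolz [ 0.329 -0.013 -0.944] tooly [-0.944  0.003 -0.33 ] F [-9.6  4.4  8.1] w 0.6773624812347413
front [24.3 -3.  20. ]
rear [-11.6  -2.9   7.5]
```

Run:
```python
from plant import bot
import cv2
im=bot.capture("wrist")[:,:,::-1]; cv2.imwrite("pics/w6.png",cv2.resize(im[120:340,60:340],None,fx=2.8,fy=2.7,interpolation=cv2.INTER_CUBIC))
im=bot.capture("scene")[:,:,::-1]; cv2.imwrite("pics/sc6.png",cv2.resize(im[125:231,230:340],None,fx=6,fy=5.6,interpolation=cv2.INTER_CUBIC))
```

```text
(no output)
```

View pics/w6.png

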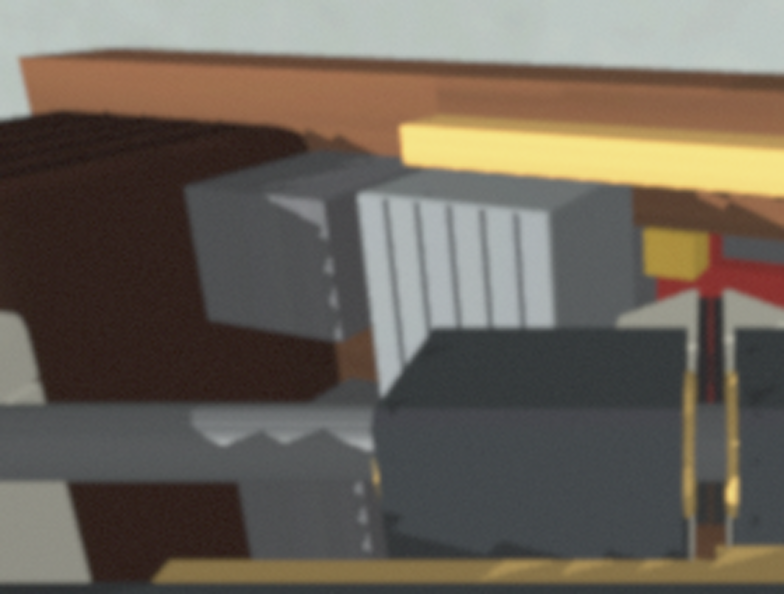

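View pics/sc6.png

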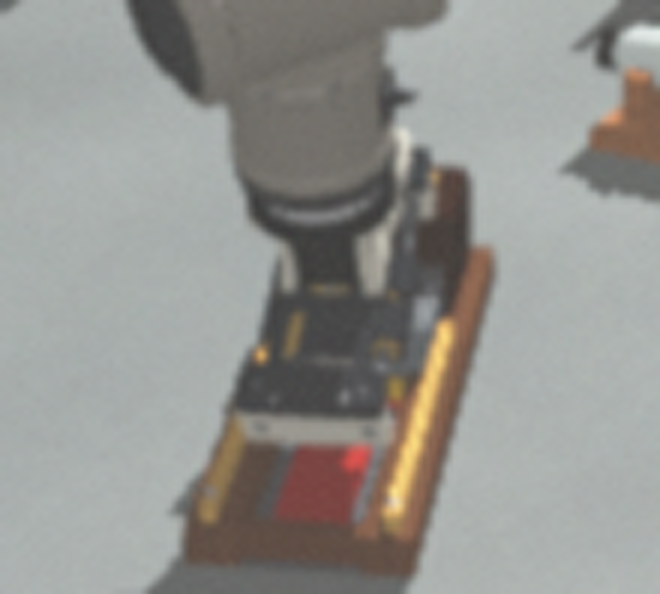

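Run:
```python
from plant import bot
from h import *
from loc import u,v,O
c=bot.calibration("wrist")
for n,a,b,z in(("yoke front",358,195,54),("yoke front2",375,330,54),("yoke rear",549,212,54),("yoke rear2",554,315,54),("leg",328,195,56),("leg2",336,300,56),("rail end",402,124,36),("tooth top front-corner",645,231,21),("tooth rear",690,232,21),("tooth rear",690,232,30)):
    p=ray(c,60+a/2.8,120+b/2.7,z)-O; print(n,(p@u).round(1),(p@v).round(1))
```

```text
yoke front 53.8 -40.5
yoke front2 53.7 -15.7
yoke rear 18.6 -40.9
yoke rear2 18.8 -23.5
leg 58.0 -40.6
leg2 59.3 -21.4
rail end 58.2 -49.0
tooth top front-corner 17.6 -27.6
tooth rear 8.6 -28.3
tooth rear 5.2 -31.5
```

By my rays the yoke's front is still about 4–5 mm short of the leg faces (54 against 58–59), so it isn't home. The arm is compliant and has drifted 3 mm in y. I'll recentre and push a bit harder.

```bash
python3 -m inch '[-0.3,0.0,-0.05,0,0,0,-1, -0.55,0.2,-0.05,0,0,0,-1,-0.6,0.4,-0.05,0,0,0,-1,-0.6,0.5,-0.05,0,0,0,-1,-0.6,0.5,-0.05,0,0,0,-1]'; python3 loc.py
```

```text
time: 9.7
tool_pos: [503.7, -9.7, 13.7]
tcp_rot: [-2.812, -0.015, 0.455]
contact_force: [2.7, -9.2, 7.2]
grip_width: 0.1
t 9.7 tcp base [ 9.9 -1.  13.7] toolz [ 0.324 -0.016 -0.946] tooly [-0.946  0.003 -0.324] F [-9.4  1.7  7.2] w 0.0741033638206868
front [27.8 -1.  19.9]
rear [-8.1 -0.9  7.6]
```

```bash
python3 -m inch '[-0.25,0.3,-0.05,0.5,0.2,0,-1, -0.4,0.6,-0.05,1,0.5,0,-1,-0.4,0.6,-0.05,1,0.5,0,-1,-0.4,0.6,-0.05,1,0.5,0,-1,-0.4,0.6,-0.05,1,0.5,0,-1]'; python3 loc.py
python3 - <<'E'
from plant import bot
import cv2,pickle
pickle.dump(bot.calibration("wrist"),open("w7.pkl","wb"))
im=bot.capture("wrist")[:,:,::-1]; cv2.imwrite("pics/w7.png",cv2.resize(im[120:340,60:340],None,fx=2.8,fy=2.7,interpolation=cv2.INTER_CUBIC))
E
```

```text
time: 10.2
tool_pos: [503.7, -8.4, 13.7]
tcp_rot: [-2.802, -0.019, 0.453]
contact_force: [3.9, -16.2, 6.4]
grip_width: 0.2
t 10.2 tcp base [11.1 -1.6 13.7] toolz [ 0.333 -0.021 -0.943] tooly [-0.943  0.002 -0.333] F [-16.2   3.7   6.4] w 0.23229352760751154
front [29.  -1.7 20. ]
rear [-6.8 -1.6  7.4]
```

View pics/w7.png

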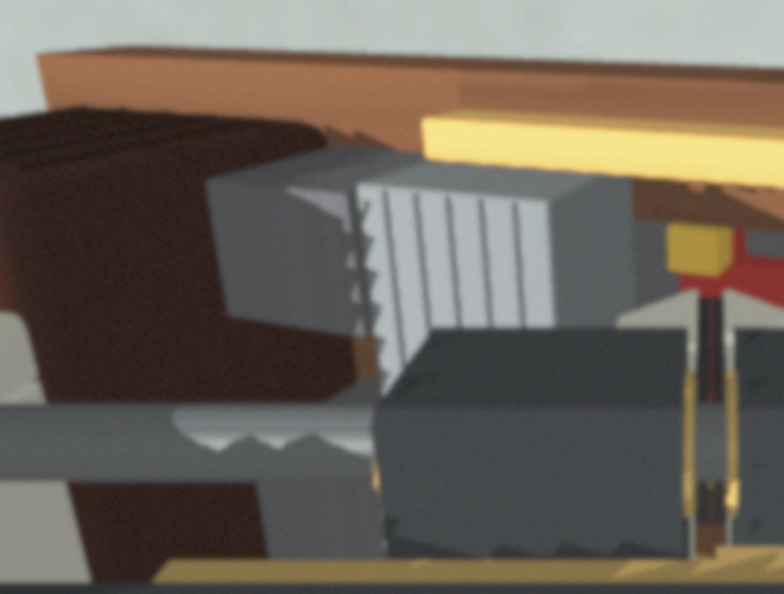

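The gap has closed (leg edge at column 352, yoke front at 358) and the force jumped to 16 N, so the yoke is against the legs. One more firm push, then back off along the slot before lifting.

```bash
python3 -m inch '[-0.25,0.3,-0.05,0,0,0,-1, -0.4,0.6,-0.05,0,0,0,-1,-0.45,0.65,-0.05,0,0,0,-1,-0.45,0.65,-0.05,0,0,0,-1,-0.45,0.65,-0.05,0,0,0,-1]'; python3 loc.py
python3 -m inch '[0.2,-0.4,0,0,0,0,-1, 0.45,-0.9,0,0,0,0,-1,0.7,-1.4,0,0,0,0,-1,0.9,-1.8,0,0,0,0,-1,0.9,-1.8,0,0,0,0,-1]'; python3 loc.py
```

```text
time: 10.75
tool_pos: [503.9, -8.4, 13.8]
tcp_rot: [-2.816, -0.025, 0.452]
contact_force: [4.6, -24.1, 7.5]
grip_width: 0.3
t 10.75 tcp base [11.  -1.8 13.8] toolz [ 0.32  -0.027 -0.947] tooly [-0.947  0.002 -0.32 ] F [-23.6   6.6   7.5] w 0.29880634001627016
front [29.  -1.8 19.9]
rear [-7.  -1.7  7.7]
time: 11.25
tool_pos: [512.5, -26.2, 13.7]
tcp_rot: [-2.813, -0.024, 0.451]
contact_force: [-1.3, 1.5, 5.5]
grip_width: 0.4
t 11.25 tcp base [-8.8 -1.5 13.7] toolz [ 0.323 -0.026 -0.946] tooly [-0.946  0.003 -0.323] F [2.  0.5 5.5] w 0.43359101650331316
front [ 9.2 -1.6 19.8]
rear [-26.8  -1.5   7.6]
```

TCP stayed at 11.0 with 24 N on it, so it was hard against the stop. Now lifting clear.

```bash
python3 -m inch '[0.3,-0.6,0.5,0,0,0,-1, 0.4,-0.8,1.5,0,0,0,-1,0.5,-1,4,0,0,0,-1,0.5,-1,8,0,0,0,-1,0.5,-1,12,0,0,0,-1]'
python3 -m inch '[0,-2,4,-6,-3,0,-1, -4,-4,7,-12,-6,0,-1, -8,-4,7,-18,-9,0,-1, -10,-4,7,-18,-9,0,-1, -10,-4,7,-18,-9,0,-1]'
python3 loc.py
python3 - <<'E'
from plant import bot
import cv2,pickle
pickle.dump(bot.calibration("wrist"),open("w8.pkl","wb"))
im=bot.capture("wrist")[:,:,::-1]; cv2.imwrite("pics/w8.png",im)
im=bot.capture("scene")[:,:,::-1]; cv2.imwrite("pics/sc8.png",im)
im=bot.capture("side")[:,:,::-1]; cv2.imwrite("pics/si8.png",im)
E
```

```text
time: 11.75
tool_pos: [517.5, -36.9, 134.9]
tcp_rot: [-2.813, -0.023, 0.451]
contact_force: [0.4, 0.1, -0.4]
grip_width: 0.3
time: 12.25
tool_pos: [415.3, -76.6, 206.0]
tcp_rot: [3.118, -0.026, 0.459]
contact_force: [-0.6, 0.3, 0.4]
grip_width: 0.5
t 12.25 tcp base [-10.6 107.9 206. ] toolz [-0.024 -0.026 -0.999] tooly [-1.     0.004  0.024] F [0.6 0.4 0.4] w 0.48338612390169344
front [  8.4 107.9 205.6]
rear [-29.6 108.  206.5]
```

View pics/w8.png

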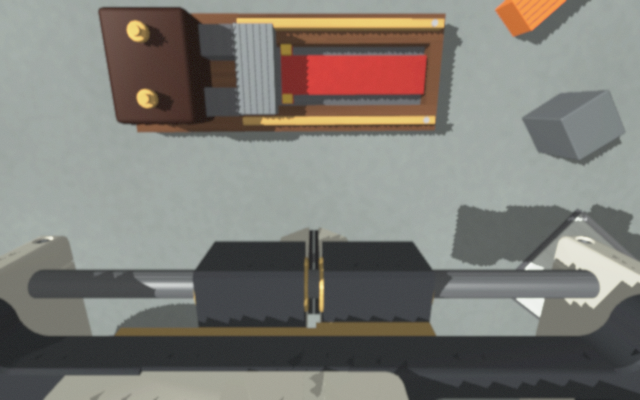

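View pics/si8.png

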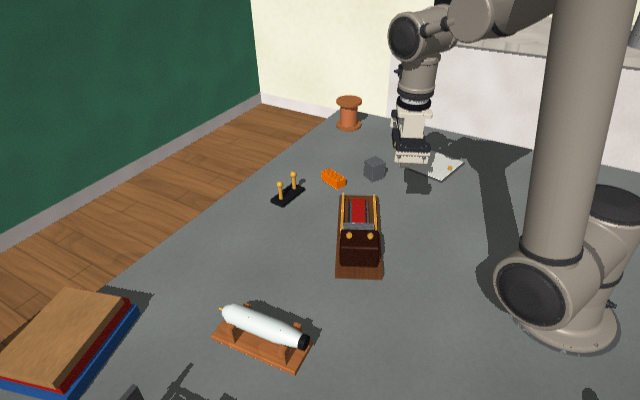

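The wrist view shows the yoke (columns 236–281) against the legs, with both teeth visible behind it at (286,49) and (287,99). One check by ray casting.

Run:
```python
import pickle,cv2
from h import *
from loc import u,v,O
c=pickle.load(open("w8.pkl","rb"));im=cv2.imread("pics/w8.png")
for row in(60,75,90):
    print(row,[(x,tuple(map(int,im[row,x]))) for x in range(275,288)])
def f(n,a,b,z):
    p=ray(c,a,b,z)-O; print(n,(p@u).round(1),(p@v).round(1))
f("yoke rear top",274.5,65,54);f("yoke front top",235.5,65,54);f("bar rear",426,75,22);f("rail end",445,22,36);f("rail front",237,22,36);f("tooth c",286,49,30);f("tooth c low?",286,49,20);f("tooth",287.5,99,30)
for n in("w8","w1"):
  i=cv2.imread(f"pics/{n}.png"); a=i[0:140,190:330] if n=="w8" else i[20:160,230:370]; cv2.imwrite(f"pics/{n}q.png",cv2.resize(a,None,fx=4,fy=4,interpolation=cv2.INTER_CUBIC))
```

```text
60 [(275, (78, 77, 75)), (276, (75, 75, 71)), (277, (73, 73, 70)), (278, (74, 72, 72)), (279, (72, 71, 76)), (280, (67, 65, 94)), (281, (52, 52, 111)), (282, (42, 45, 119)), (283, (40, 44, 121)), (284, (42, 44, 122)), (285, (42, 45, 122)), (286, (41, 42, 122)), (287, (44, 45, 123))]
75 [(275, (80, 79, 77)), (276, (75, 74, 72)), (277, (74, 74, 72)), (278, (74, 73, 72)), (279, (75, 74, 77)), (280, (70, 68, 85)), (281, (57, 58, 101)), (282, (47, 49, 116)), (283, (43, 45, 122)), (284, (41, 43, 122)), (285, (37, 40, 120)), (286, (41, 44, 123)), (287, (42, 46, 124))]
90 [(275, (99, 98, 95)), (276, (78, 78, 76)), (277, (75, 74, 71)), (278, (72, 72, 70)), (279, (75, 73, 73)), (280, (74, 72, 78)), (281, (66, 66, 94)), (282, (53, 53, 114)), (283, (42, 45, 121)), (284, (42, 43, 121)), (285, (39, 42, 121)), (286, (42, 44, 121)), (287, (40, 42, 121))]
yoke rear top 22.5 -5.2
yoke front top 58.7 -5.2
bar rear -132.4 0.8
rail end -141.4 -45.8
rail front 58.3 -45.6
tooth c 12.8 -23.0
tooth c low? 13.4 -24.7
tooth 12.6 24.5
```

View pics/w8q.png

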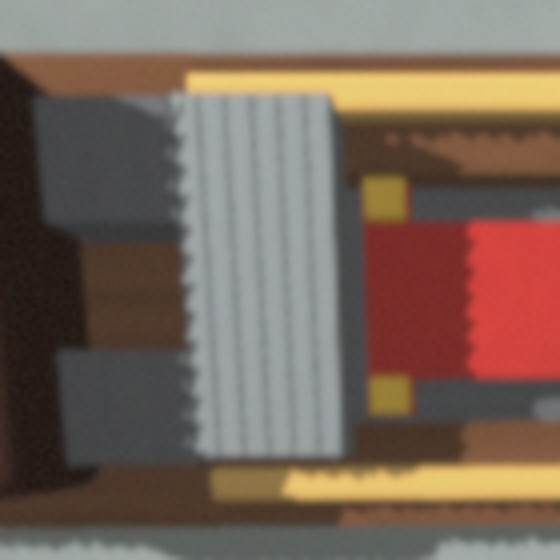

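Relative to the rail front (58.3 measured, 60 true), the yoke front measures 58.7, so it is home. The teeth spacing (47.5 mm at z = 30) matches the raised position. Handing in.

```bash
python3 loc.py; python3 -c "
from plant import bot
print(bot.close_job())"
```

```text
t 12.4 tcp base [-13.2 105.2 205.5] toolz [-0.024 -0.027 -0.999] tooly [-1.     0.005  0.024] F [-0.5 -0.6  0.5] w 0.3135116444682554
front [  5.8 105.1 205. ]
rear [-32.2 105.3 206. ]
the job is handed in; nothing more can be done
None
```

The yoke is home against the core legs and the teeth appear to be up behind it. I handed the job in at about 12.4 s; no verdict was reported.

**What I did:** I tilted the shut hand about 20° and pressed the red bar to roughly 9 mm (6 N). Holding it down, I pushed the yoke along the slot. It stuck about 4–5 mm short at around 10 N, so I recentred the hand and pushed again until it would not move at 24 N. I then backed off about 20 mm before lifting, so the fingers could not drag the yoke up.

**Last checks:**
- **Yoke:** its front measured x = 58.7 mm, level with the rail ends at 58.3 mm (true 60 mm), so it is at the stop to within about 1 mm.
- **Teeth:** both are visible behind the yoke. Their 47.5 mm spacing fits the raised height, but this is a weak test of height.
- **Surroundings:** the core block, posts and tube look unmoved in the side view; I made no measurement of them. I did not check the flap, and I never worked near it.
- **Hand:** it is about 200 mm up with no contact force.

**Disagreements:** early readings from the scene and side cameras differed by about 10 mm, so I used the wrist camera. Its readings along x run about 1.5 mm short. The bar depth was judged from force and the camera view, not measured directly.

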